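# Swap the open socket tray on the garage bench

## Robot

A 6-joint arm with a two-finger parallel gripper is mounted at the origin on the work surface. World frame = base frame: x ahead of the robot, y to its left, z up, the work surface at z = 0. Lengths are in m, angles in rad, forces in N, time in s.
With the tool pointing down it reaches from about 0.225 to 0.875 m from the base axis. Payload 3.4 kg.
Tool frame: the origin (TCP) lies at the very end of the fingers, on their centre line; the grasp point (between the pads) lies 19 mm behind it (grasp_offset is the distance from the TCP to the grasp point, in m); y points along the fingers, z is the direction in which the jaws open and shut, and the axes are right-handed (so a half turn about y gives the same grasp; the last joint's range is limited). The gripper opens to 85 mm and grips with 20 to 120 N. Pads are 22 mm wide; open, the fingers measure 114 mm over their backs; the gripper's body (76 mm by 85 mm) begins 54 mm behind the grasp point. The pads swing forward as they close: fully open they stand 13 mm farther back than shut.
Start: joints at [-1.257, 0.276, 1.505, -0, 1.361, -0.121], TCP at [0.242, -0.522, 0.231] pointing down, gripper open.
Joint ranges: [-2.89, 2.89], [-0.75, 2.08], [0.22, 2.7], [-1.18, 4.32], [0.11, 2.71], [-2.7, 2.7]. Speed limits (rad/s): [2.57, 2.57, 3.14, 3.14, 3.14, 3.14].

## Interface

Orientations are given as a unit quaternion [w, x, y, z].
In Python, from rig import get_state, get_image, sign_off, grasp_offset gives the robot as it stands.
- The arm moves only by the shell command python3 -m jog 'ROWS' [FORCE]. ROWS is JSON, one flat list of numbers, 7 for each row, row after row: the closure in counts, from 0 (fully open) to 255 (shut), then the shift along the tool's x, y, z in cm, then the turn, a rotation vector about the tool's x, y, z in units of 8 degrees (1.0 is 8 degrees). In form: [jaw, tx, ty, tz, rx, ry, rz, jaw, tx, ty, tz, rx, ry, rz, ...]. A call has 1 to 12 rows; each row is the pose to reach, as a shift and turn from the pose commanded when the call began, along the tool's axes at that moment; what a row does not reach only later rows make up. A row lasts 1/8 s, in which the tool goes at most 62.5 mm and 10.7 degrees, less where a joint would pass 70% of its speed; a pose out of reach is approached as far as the arm can. A call with a gripper value outside its range is refused whole. The fingers move at their own pace and stop on an object; FORCE is the grip in N (left out, the last holds). Time passes only in rows, so rows that repeat a pose let the fingers close. It gives the time, the measured TCP pose, the force and the opening at its end, in the units of the state.
- get_state(): the state, without advancing time (a new reading comes with each control period).
- get_image(name): name is "side" or "top"; returns a dict with "color" (480x640x3 uint8, blue, green, red), "mtx" (3x3 intrinsics, pixels), "R" (3x3) and "t" (3): a world point X has camera coordinates R X + t. Camera axes: x right, y down, z forward; pixel columns grow to the right and rows downward; lengths in m; the calibration is good to about 2 mm. A picture is of the moment at which its call begins. There is no depth.
- sign_off(): hands the job in, once; it reports no verdict.
The state is a dict: "clock": time; "qpos": joint angles; "qd": joint speeds; "effort": joint torques, N m; "position": TCP position; "ee_rot": TCP orientation; "contact_force": force on the tool from outside, world axes, zero at the start; "moment": the same for the moment, N m; "width": finger opening in m.
Only numpy, scipy, OpenCV 4.12 (cv2) and the standard library are available. Lean on these libraries where they do the work, as an engineer would, in place of code of your own. Each camera call takes 0.05 s, during which the arm holds its last target.

## Task

Two low red tool cases on the bench each have a slide-out tray. With the fingertips, push the tray with the blue lip fully home, then hook a fingertip behind the lip of the tray with the yellow lip and draw it all the way out to its stop, and leave it there. Work without slamming, never pinch a lip between the fingers, and leave the tin, the mug and the oil bottle alone where they stand.

Things in the scene. Friction and masses are not known exactly. Their poses are not given: they have to be found in the camera images.
- blue_case: fixed red steel case of the tray with the blue lip, 200 deep x 150 wide x 75 mm high. Origin: bottom centre of its front face, on the bench; x points into the case (away from the opening), y to the left seen from the front, z up. Its tray comes out along -x. It may stand left or right of the other case and be turned a little
- yellow_case: the same kind of case, for the tray with the yellow lip; same origin and axes
- blue_tray (a joint): how far the tray with the blue lip is out of its case, m: 0 fully home, 0.13 at its stop. Moves with about 3 N of rail friction and stays where it is left; starts partly out
- yellow_tray (a joint): the same for the tray with the yellow lip: 0 fully home, 0.13 at its stop; starts home or nearly so. Each tray holds steel sockets bedded in black foam behind its inner wall; they are part of it
- blue_tray_lip (a point): middle of the top edge of the blue lip; axes as its case's. The lip, the tray's front end, is an upright plate 8 mm thick (x), 100 mm wide (y), its top 65 mm above the bench. Behind it (+x) is a pocket 50 mm long, open above and at both ends, floor 14 mm above the bench, then the tray's inner wall, top 60 mm above the bench, level with the case's front when the tray is home
- yellow_tray_lip (a point): the same point of the yellow lip; same sizes
- tin_mid (a point): bystander: middle of a loose orange-banded steel tin, 56 mm across and 55 mm high, standing on the roof of the yellow-lipped tray's case, its middle about 105 mm behind the front
- mug_mid (a point): bystander: middle of a white mug, 80 mm across and 90 mm high, standing on the bench at the left (+y)
- oil_mid (a point): bystander: middle of a green oil bottle with a red cap, 54 mm across and 130 mm high, standing on the bench at the right (-y)

How it is judged:
By the outcome, as a careful person would: the job done as asked, in the order asked, and still so for the second after the job is handed in, with the robot touching nothing.
It also fails if it takes over 48 s, if anything falls off the work surface, if the arm or the gripper's body presses on something with over 40 N, if the wrist force passes 120 N, or if a joint passes its speed limit or range.

## Working session

There is one attempt and no reset: what is moved stays moved. The work goes in short steps, Python scripts to look and compute and a shell command to move; the robot and the scene stay as the last step left them, time stands still between calls to the robot, and variables do not carry over. Pictures are saved under pics/ and viewed, and the job is handed in when it is done.

```bash
mkdir -p pics; ls; python3 - <<'E'
from rig import *
import cv2
print(get_state(), grasp_offset)
for n in("side","top"):
    d=get_image(n); cv2.imwrite(f"pics/{n}0.png",d["color"]); print(n,d["mtx"],d["R"],d["t"])
E
```

```text
pics
{'clock': 0.0, 'qpos': array([-1.25697024e+00,  2.76627790e-01,  1.50613458e+00, -4.64833126e-05,
        1.36066329e+00, -1.20966303e-01]), 'qd': array([-0.00116644, -0.00129592,  0.00044067,  0.00052187, -0.00104236,
        0.00038085]), 'effort': array([-1.62741389e-04, -4.16772079e+01, -2.45806646e+01,  2.68786346e-05,
        1.11362411e-02, -1.69828337e-05]), 'position': array([ 0.24204008, -0.52100814,  0.23042041]), 'ee_rot': array([ 0.15243924, -0.15259602,  0.69110564, -0.68981862]), 'contact_force': array([-0.5767121 , -0.17811584,  1.143389  ]), 'moment': array([-0.02240941,  0.01476632, -0.01192578]), 'width': 0.08557066659872618} 0.0187
side [[495.73720217   0.         309.47341112]
 [  0.         495.73720217 246.66966428]
 [  0.           0.           1.        ]] [[-0.7223882  -0.69109496  0.02330351]
 [-0.41305838  0.40424433 -0.81606942]
 [ 0.55456115 -0.59914463 -0.5774839 ]] [0.45266187 0.31552185 0.84895314]
top [[556.67213227   0.         310.87953436]
 [  0.         556.67213227 236.66218777]
 [  0.           0.           1.        ]] [[-0.01735868 -0.9997824  -0.01156858]
 [-0.9876097   0.0189499  -0.15578187]
 [ 0.1559672   0.00872108 -0.98772373]] [0.03250983 0.61560952 1.12848935]
```

View pics/side0.png

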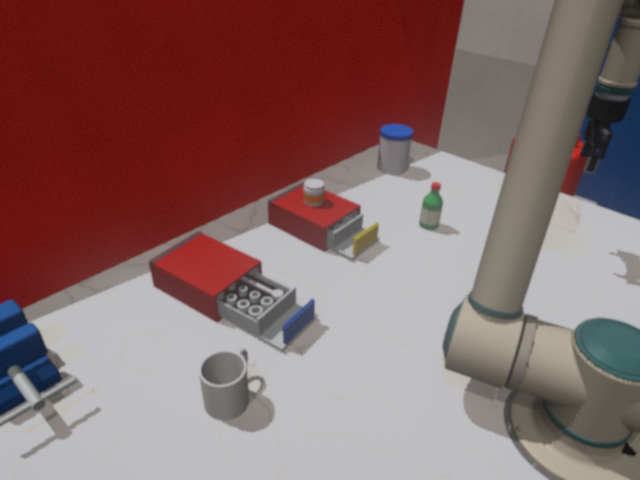

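View pics/top0.png

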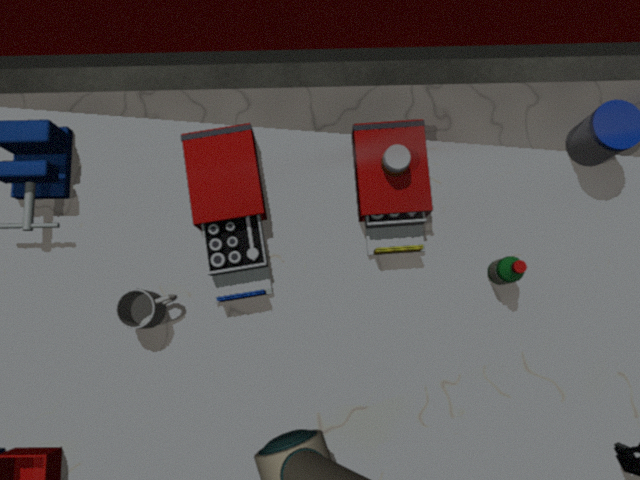

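The top view shows the blue lip at about (242,295) with its tray about half out. The yellow lip is at (398,249) and nearly home. The mug is at (140,308), the bottle at (507,270) and the tin at (397,158). Next I'll measure them.

```bash
cat > h.py <<'E'
import numpy as np, cv2
from rig import *
def ray(d,uv,z):
    uv=np.atleast_2d(np.array(uv,float)); K,R,t=d["mtx"],d["R"],d["t"]
    r=(R.T@np.linalg.inv(K)@np.c_[uv,np.ones(len(uv))].T).T
    C=-R.T@t
    return C+r*((z-C[2])/r[:,2])[:,None]
def proj(d,X):
    X=np.atleast_2d(X);c=X@d["R"].T+d["t"];p=c@d["mtx"].T;return p[:,:2]/p[:,2:]
def mask(im,name):
    b,g,r=[im[...,i].astype(int) for i in range(3)]
    if name=="blue": m=(b>r+50)&(b>g+35)
    if name=="yellow": m=(r>b+60)&(g>b+50)&(abs(r-g)<70)
    if name=="red": m=(r>g+70)&(r>b+70)
    if name=="green": m=(g>r+25)&(g>b+15)
    return m.astype(np.uint8)
def comps(m,amin=40):
    n,l,s,c=cv2.connectedComponentsWithStats(m)
    return [(i,s[i].tolist(),c[i]) for i in range(1,n) if s[i][4]>amin],l
E
python3 - <<'E'
from h import *
d=get_image("top"); im=d["color"]
for n in("blue","yellow","red","green"):
    cs,l=comps(mask(im,n))
    for i,s,c in cs:
        pts=np.argwhere(l==i)[:,::-1].astype(np.float32)
        rc=cv2.minAreaRect(pts); bx=cv2.boxPoints(rc)
        z={"blue":.065,"yellow":.065,"red":.075,"green":.1}[n]
        print(n,s,c.round(1),'\n',ray(d,bx,z).round(4)[:,:2].tolist(),ray(d,c,z).round(4))
big=cv2.resize(im[100:330,100:540],None,fx=1.8,fy=1.8,interpolation=cv2.INTER_CUBIC); cv2.imwrite("pics/z1.png",big)
E
```

```text
blue [593, 100, 47, 50, 1901] [617.4 124.1] 
 [[0.8999, -0.5919], [0.8977, -0.6903], [0.7884, -0.6784], [0.7905, -0.5814]] [[ 0.8446 -0.6386  0.065 ]]
blue [0, 120, 49, 22, 931] [ 23.2 130.3] 
 [[0.8803, 0.692], [0.8806, 0.5865], [0.8347, 0.5829], [0.8344, 0.6877]] [[0.8582 0.639  0.065 ]]
blue [0, 159, 46, 17, 616] [ 22.5 167.4] 
 [[0.7926, 0.6857], [0.7932, 0.5881], [0.7598, 0.5853], [0.7592, 0.6825]] [[0.7753 0.6352 0.065 ]]
blue [217, 290, 47, 10, 156] [240.5 295. ] 
 [[0.4914, 0.2166], [0.505, 0.1219], [0.4978, 0.1207], [0.4842, 0.2154]] [[0.4949 0.1677 0.065 ]]
yellow [376, 246, 46, 6, 115] [398.9 248.2] 
 [[0.5863, -0.1132], [0.5911, -0.2069], [0.5853, -0.207], [0.5805, -0.1133]] [[ 0.5857 -0.161   0.065 ]]
red [354, 128, 56, 20, 606] [375.8 135.8] 
 [[0.8389, -0.0741], [0.8457, -0.1911], [0.8083, -0.1922], [0.8015, -0.0758]] [[ 0.8261 -0.1206  0.075 ]]
red [183, 130, 81, 94, 5850] [222.5 176.6] 
 [[0.8255, 0.2941], [0.8459, 0.1452], [0.6642, 0.1188], [0.6445, 0.2642]] [[0.7436 0.205  0.075 ]]
red [357, 152, 75, 63, 3006] [392.1 188.2] 
 [[0.7812, -0.0769], [0.7897, -0.2271], [0.6649, -0.2299], [0.6566, -0.0822]] [[ 0.7112 -0.1506  0.075 ]]
red [514, 261, 12, 12, 108] [519.6 266.2] 
 [[0.5434, -0.3882], [0.5585, -0.4046], [0.5418, -0.4196], [0.5268, -0.4032]] [[ 0.5428 -0.4035  0.075 ]]
red [0, 454, 46, 26, 476] [ 31.  467.9] 
 [[0.1928, 0.6372], [0.1915, 0.5486], [0.1451, 0.5459], [0.1464, 0.6339]] [[0.166  0.5745 0.075 ]]
green [498, 257, 24, 25, 335] [507.1 268.7] 
 [[0.5541, -0.3464], [0.564, -0.3893], [0.5167, -0.3975], [0.507, -0.3548]] [[ 0.5358 -0.3693  0.1   ]]
```

View pics/z1.png

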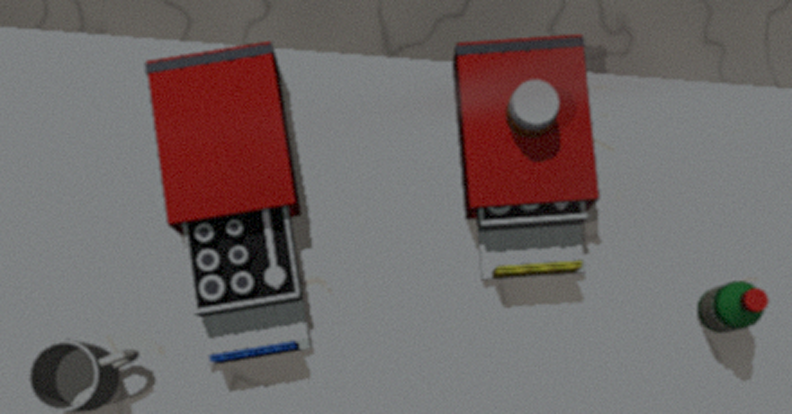

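```bash
cat >> h.py <<'E'
from scipy.spatial.transform import Rotation as Ro
def Rt(s): q=s["ee_rot"]; return Ro.from_quat([q[1],q[2],q[3],q[0]])
def box(x0,x1,y0,y1,z0,z1): return np.array([[x,y,z] for x in(x0,x1) for y in(y0,y1) for z in(z0,z1)])
E=[(0,1),(2,3),(4,5),(6,7),(0,2),(1,3),(4,6),(5,7),(0,4),(1,5),(2,6),(3,7)]
def case2w(o,yaw,P):
    c,s=np.cos(yaw),np.sin(yaw); P=np.atleast_2d(P)
    return np.c_[o[0]+c*P[:,0]-s*P[:,1],o[1]+s*P[:,0]+c*P[:,1],P[:,2]]
def draw(im,d,o,yaw,out,col=(0,255,0)):
    for B in(box(0,.2,-.075,.075,0,.075),box(-out-.058,-out-.05,-.05,.05,.014,.065)):
        p=proj(d,case2w(o,yaw,B))
        for a,b in E: cv2.line(im,tuple(int(v*16) for v in p[a]),tuple(int(v*16) for v in p[b]),col,1,cv2.LINE_AA,4)
E
python3 - <<'E'
from h import *
s=get_state(); R=Rt(s).as_matrix(); print(R.round(3))
for n in("side","top"):
    d=get_image(n); im=d["color"].copy()
    k=3;d2=dict(d);d2["mtx"]=np.diag([k,k,1])@d["mtx"];im=cv2.resize(im,None,fx=k,fy=k,interpolation=cv2.INTER_CUBIC)
    draw(im,d2,(.654,.1915),.138,.10); draw(im,d2,(.661,-.156),.054,.017)
    x0,y0=(130,170) if n=="side" else (170,110)
    w=266
    cv2.imwrite(f"pics/ov_{n}.png",im[y0*k:y0*k+200*k,x0*k:x0*k+w*k])
E
```

```text
[[-0.907 -0.     0.421]
 [-0.421  0.001 -0.907]
 [-0.    -1.    -0.001]]
```

View pics/ov_side.png

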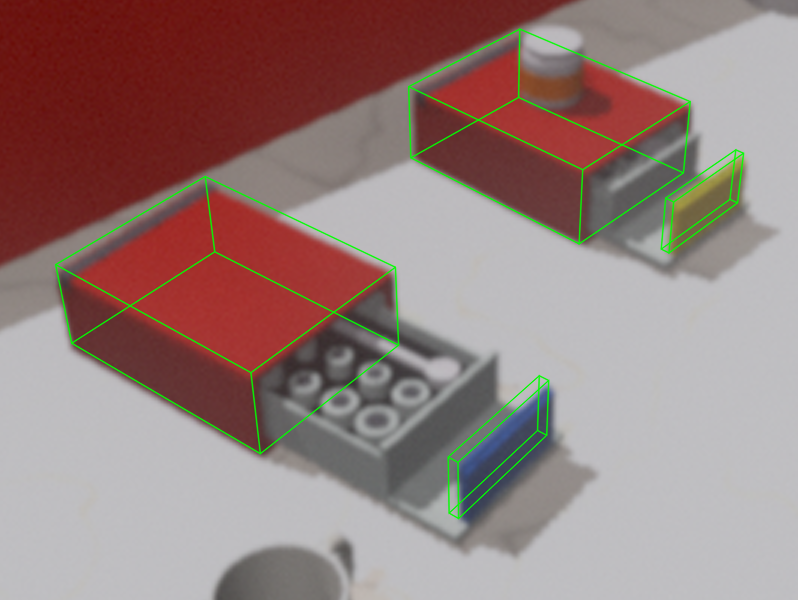

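View pics/ov_top.png

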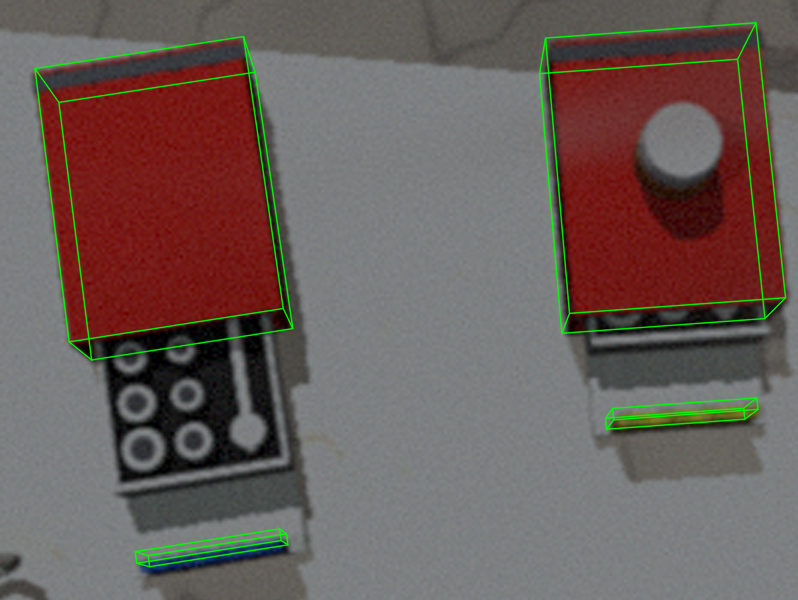

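```bash
cat >> h.py <<'E'
B=((.654,.1915),.138); Y=((.661,-.156),.054)
def plan(case,P):
    """rows numbers for TCP to case point P, jaws along case y"""
    s=get_state(); R=Rt(s); o,yaw=case
    c,sn=np.cos(yaw),np.sin(yaw)
    T=np.array([[-c,0,sn],[-sn,0,-c],[0,-1,0]])
    X=case2w(o,yaw,np.array(P,float))[0]
    sh=R.as_matrix().T@(X-s["position"])*100
    rv=np.degrees((R.inv()*Ro.from_matrix(T)).as_rotvec())/8
    print("world",X.round(4),"shift",sh.round(2),"rot",rv.round(2))
def here(case):
    s=get_state();o,yaw=case;p=s["position"];c,sn=np.cos(yaw),np.sin(yaw);dx,dy=p[0]-o[0],p[1]-o[1]
    f=s["contact_force"]
    print("t",round(s["clock"],2),"case xyz",round(c*dx+sn*dy,4),round(-sn*dx+c*dy,4),round(p[2],4),"F case",round(c*f[0]+sn*f[1],1),round(-sn*f[0]+c*f[1],1),round(f[2],1),"q6",s["qpos"].round(2)[[0,5]],"w",round(s["width"],4))
E
python3 -c "
from h import *
plan(B,(-.21,0,.2))"
```

```text
world [0.446  0.1626 0.2   ] shift [-47.3    3.14 -53.44] rot [ 0.01  2.13 -0.  ]
```

```bash
python3 -m jog '[255,-3,0.2,-3.4,0,0.1,0, 255,-7,0.5,-8,0,0.3,0, 255,-11,0.7,-12.5,0,0.5,0, 255,-15,1,-17,0,0.7,0, 255,-19,1.2,-21.5,0,0.9,0, 255,-23,1.5,-26,0,1,0, 255,-27,1.8,-30.5,0,1.2,0, 255,-31,2,-35,0,1.4,0, 255,-35,2.3,-39.5,0,1.6,0, 255,-39,2.6,-44,0,1.8,0, 255,-43,2.9,-48.6,0,2,0, 255,-47.3,3.1,-53.4,0,2.1,0]' 20; python3 -c "
from h import *
here(B);plan(B,(-.21,0,.03))"
```

```text
clock: 1.75
position: [0.4459, 0.1621, 0.2004]
ee_rot: [-0.05, 0.05, -0.705, 0.706]
contact_force: [0.8, -1.2, 0.3]
width: -0.0
t 1.75 case xyz -0.2101 -0.0005 0.2004 F case 0.6 -1.3 0.3 q6 [0.2  1.63] w -0.0
world [0.446  0.1626 0.03  ] shift [-0.   17.04 -0.06] rot [-0.    0.03 -0.01]
```

```bash
python3 -m jog '[255,0,4,0,0,0,0, 255,0,9,0,0,0,0, 255,0,13,0,0,0,0, 255,0,15.5,0,0,0,0, 255,0,17,0,0,0,0, 255,0,17,0,0,0,0]'; python3 - <<'E'
from h import *
here(B)
for n in("side","top"):
    d=get_image(n); k=3;im=d["color"]
    x0,y0=(130,170) if n=="side" else (170,150)
    cv2.imwrite(f"pics/b_{n}.png",cv2.resize(im[y0:y0+200,x0:x0+266],None,fx=k,fy=k,interpolation=cv2.INTER_CUBIC))
E
```

```text
clock: 2.5
position: [0.4448, 0.1599, 0.0293]
ee_rot: [-0.049, 0.051, -0.705, 0.705]
contact_force: [-0.3, -0.4, -0.1]
width: -0.0002
t 2.5 case xyz -0.2116 -0.0025 0.0293 F case -0.3 -0.3 -0.1 q6 [0.2  1.63] w -0.0002
```

View pics/b_side.png

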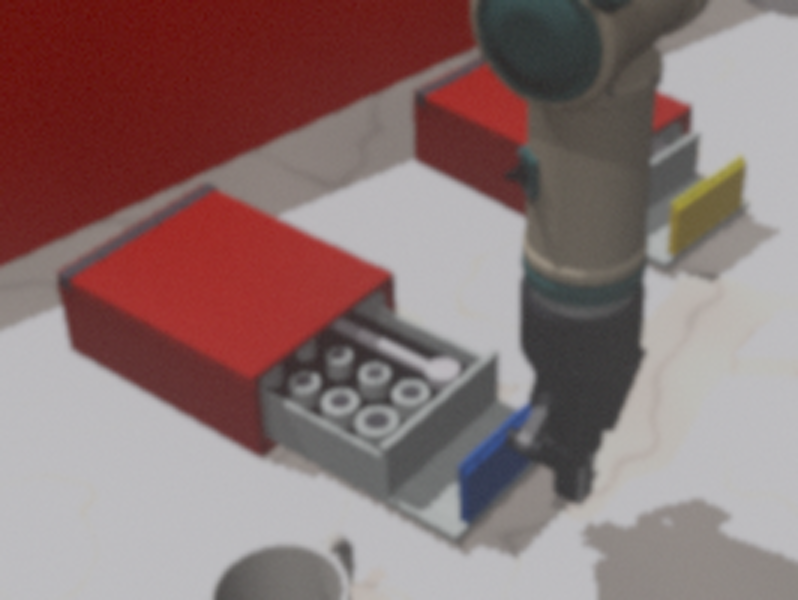

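View pics/b_top.png

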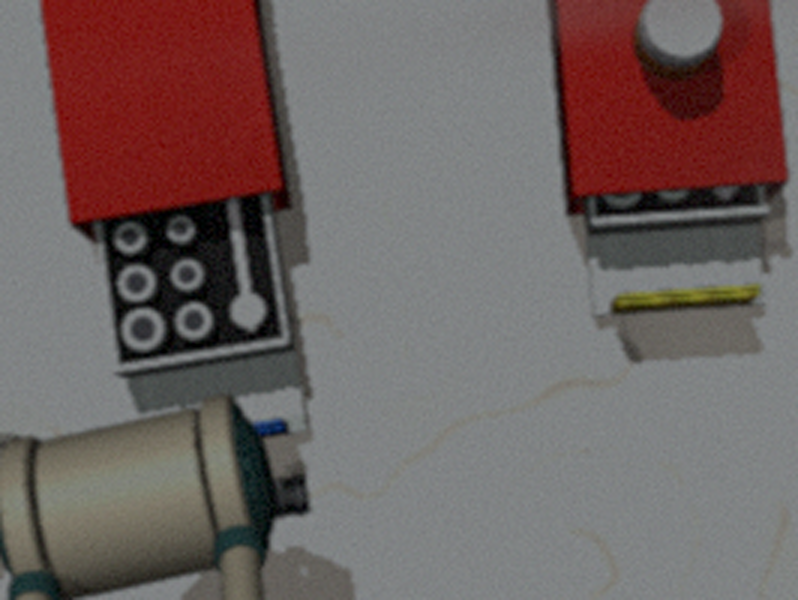

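```bash
python3 -m jog '[255,-0.8,0,0,0,0,0, 255,-1.6,0,0,0,0,0, 255,-2.1,0,0,0,0,0, 255,-2.5,0,0,0,0,0, 255,-2.9,0,0,0,0,0, 255,-3.3,0,0,0,0,0, 255,-3.7,0,0,0,0,0, 255,-4.1,0,0,0,0,0, 255,-4.5,0,0,0,0,0]'; python3 -c "
from h import *
here(B)"
```

```text
clock: 3.72
position: [0.4894, 0.1664, 0.0301]
ee_rot: [-0.049, 0.051, -0.705, 0.705]
contact_force: [-3.4, -0.0, 1.6]
width: 0.0002
t 3.73 case xyz -0.1665 -0.0022 0.0301 F case -3.4 0.4 1.6 q6 [0.19 1.62] w 0.0002
```

```bash
python3 -m jog '[255,-0.5,0,0,0,0,0, 255,-1.1,0,0,0,0,0, 255,-1.7,0,0,0,0,0, 255,-2.3,0,0,0,0,0, 255,-2.9,0,0,0,0,0, 255,-3.5,0,0,0,0,0, 255,-4.1,0,0,0,0,0, 255,-4.7,0,0,0,0,0, 255,-5.3,0,0,0,0,0, 255,-5.9,0,0,0,0,0, 255,-6.4,0,0,0,0,0, 255,-6.8,0,0,0,0,0]'; python3 - <<'E'
from h import *
here(B)
d=get_image("side"); k=3;im=d["color"];x0,y0=(130,170)
cv2.imwrite(f"pics/b2_side.png",cv2.resize(im[y0:y0+200,x0:x0+266],None,fx=k,fy=k,interpolation=cv2.INTER_CUBIC))
E
```

```text
clock: 5.22
position: [0.558, 0.1761, 0.0303]
ee_rot: [-0.05, 0.05, -0.705, 0.705]
contact_force: [-3.9, 1.8, -1.1]
width: -0.0001
t 5.22 case xyz -0.0973 -0.0021 0.0303 F case -3.7 2.4 -1.1 q6 [0.19 1.62] w -0.0001
```

View pics/b2_side.png

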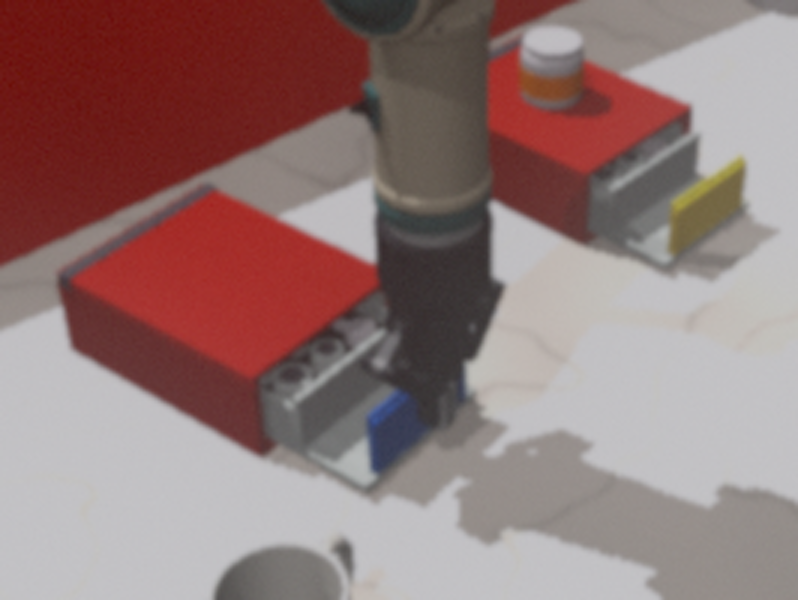

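The tray is following the fingers and is about 28 mm from home. I'll slow down for the end.

```bash
python3 -m jog '[255,-0.4,0,0,0,0,0, 255,-0.8,0,0,0,0,0, 255,-1.2,0,0,0,0,0, 255,-1.5,0,0,0,0,0, 255,-1.8,0,0,0,0,0, 255,-2.0,0,0,0,0,0, 255,-2.1,0,0,0,0,0, 255,-2.2,0,0,0,0,0]'; python3 -c "
from h import *
here(B)"
```

```text
clock: 6.28
position: [0.5794, 0.1791, 0.0304]
ee_rot: [-0.05, 0.05, -0.705, 0.705]
contact_force: [-3.5, 0.1, 0.3]
width: 0.0003
t 6.28 case xyz -0.0755 -0.002 0.0304 F case -3.5 0.6 0.3 q6 [0.19 1.61] w 0.0003
```

```bash
python3 -m jog '[255,-0.1,0,0,0,0,0, 255,-0.2,0,0,0,0,0, 255,-0.3,0,0,0,0,0, 255,-0.4,0,0,0,0,0]'; python3 -c "
from h import *
here(B)"
```

```text
clock: 6.78
position: [0.5835, 0.1798, 0.0304]
ee_rot: [-0.05, 0.05, -0.705, 0.705]
contact_force: [-3.2, -0.3, 1.0]
width: -0.0001
t 6.78 case xyz -0.0715 -0.0019 0.0304 F case -3.2 0.1 1.0 q6 [0.19 1.61] w -0.0001
```

```bash
python3 -m jog '[255,-0.1,0,0,0,0,0, 255,-0.2,0,0,0,0,0, 255,-0.3,0,0,0,0,0]'; python3 -c "
from h import *
here(B)"
```

```text
clock: 7.15
position: [0.5858, 0.1801, 0.0304]
ee_rot: [-0.05, 0.05, -0.705, 0.705]
contact_force: [-5.6, -0.8, 3.9]
width: -0.0001
t 7.15 case xyz -0.0691 -0.0019 0.0304 F case -5.6 0.0 3.9 q6 [0.18 1.61] w -0.0001
```

Force is starting to rise at x = −69 mm, as predicted. I'll confirm with small steps.

```bash
python3 -m jog '[255,-0.1,0,0,0,0,0, 255,-0.1,0,0,0,0,0]'; python3 -c "
from h import *
here(B)"; python3 -m jog '[255,-0.1,0,0,0,0,0, 255,-0.1,0,0,0,0,0]'; python3 -c "
from h import *
here(B)"
```

```text
clock: 7.4
position: [0.5858, 0.1801, 0.0303]
ee_rot: [-0.049, 0.051, -0.705, 0.705]
contact_force: [-6.1, -1.2, 4.8]
width: -0.0003
t 7.4 case xyz -0.0691 -0.0019 0.0303 F case -6.2 -0.3 4.8 q6 [0.18 1.61] w -0.0003
clock: 7.65
position: [0.5858, 0.1801, 0.0303]
ee_rot: [-0.048, 0.052, -0.705, 0.706]
contact_force: [-7.5, -0.6, 5.4]
width: -0.0001
t 7.65 case xyz -0.0691 -0.0019 0.0303 F case -7.5 0.4 5.4 q6 [0.18 1.61] w -0.0001
```

```bash
python3 -m jog '[255,0.3,0,0,0,0,0, 255,1.2,0,0,0,0,0, 255,4,0,0,0,0,0, 255,6,-4,0,0,0,0, 255,6,-9,0,0,0,0, 255,6,-13,0,0,0,0, 255,6,-15,0,0,0,0]'; python3 - <<'E'
from h import *
here(B)
for n in("side","top"):
    d=get_image(n); k=3;im=d["color"]
    d2=dict(d);d2["mtx"]=np.diag([k,k,1])@d["mtx"];im=cv2.resize(im,None,fx=k,fy=k,interpolation=cv2.INTER_CUBIC)
    x0,y0=(130,170) if n=="side" else (170,110)
    cv2.imwrite(f"pics/c_{n}.png",im[y0*k:y0*k+200*k,x0*k:x0*k+266*k])
plan(Y,(-.055,0,.16));plan(Y,(-.055,0,.03))
E
```

```text
clock: 8.52
position: [0.5307, 0.1722, 0.1833]
ee_rot: [0.052, -0.048, 0.706, -0.705]
contact_force: [-0.3, 0.5, -0.4]
width: -0.0001
t 8.53 case xyz -0.1248 -0.0021 0.1833 F case -0.2 0.6 -0.4 q6 [0.19 1.62] w -0.0001
world [ 0.6061 -0.159   0.16  ] shift [-2.73  2.34 33.86] rot [ 0.    0.63 -0.06]
world [ 0.6061 -0.159   0.03  ] shift [-2.63 15.34 33.86] rot [ 0.    0.63 -0.06]
```

View pics/c_side.png

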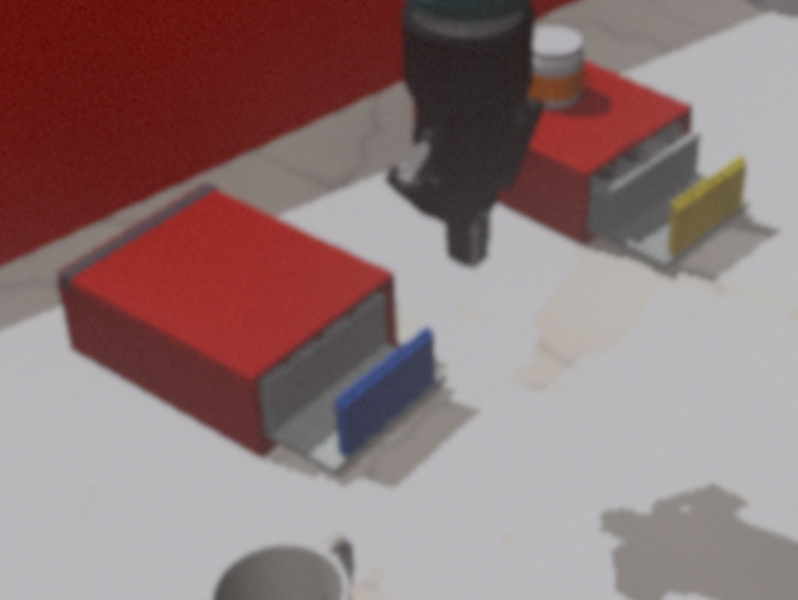

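View pics/c_top.png

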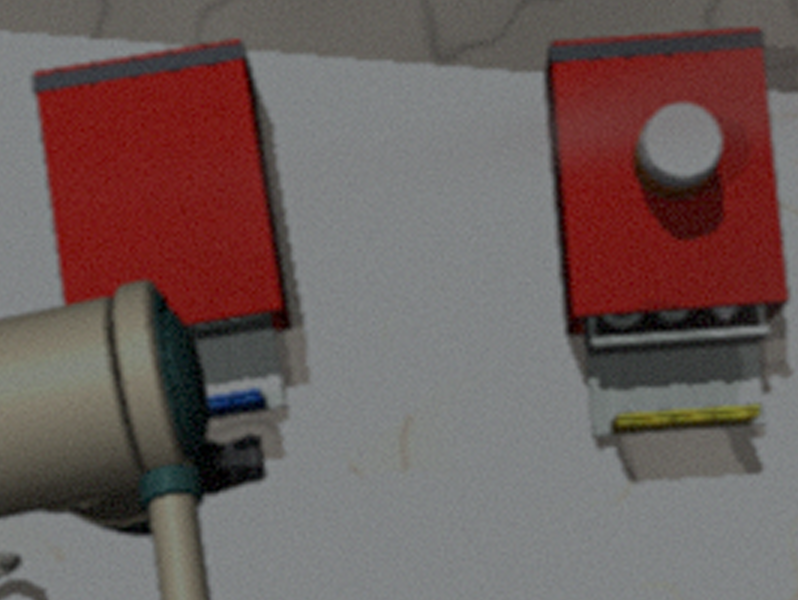

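Blue's inner wall is flush with the case front at (330,335), so that tray is home. The yellow wall stands about 20 mm out, leaving its pocket at roughly −20 to −70 mm in case x. Next I'll move above the pocket.

```bash
python3 -m jog '[255,-0.3,0,4,0,0.1,0, 255,-0.8,0,9,0,0.2,0, 255,-1.4,0,14.5,0,0.3,0, 255,-2,0,20,0,0.4,0, 255,-2.6,0,25.5,0,0.5,0, 255,-3.2,0,30.5,0,0.6,0, 255,-3.6,0.5,33.9,0,0.63,-0.06, 255,-3.6,0.5,33.9,0,0.63,-0.06, 255,-3.6,0.5,33.9,0,0.63,-0.06]'; python3 - <<'E'
from h import *
here(Y)
plan(Y,(-.046,0,.075));plan(Y,(-.046,0,.032))
E
```

```text
clock: 9.75
position: [0.6117, -0.1579, 0.1741]
ee_rot: [0.015, -0.022, 0.707, -0.707]
contact_force: [-0.8, 0.1, 0.7]
width: 0.0006
t 9.75 case xyz -0.0493 0.0007 0.1741 F case -0.8 0.2 0.7 q6 [-0.36  1.16] w 0.0006
world [ 0.6151 -0.1585  0.075 ] shift [-0.43  9.9   0.08] rot [ 0.01 -0.    0.07]
world [ 0.6151 -0.1585  0.032 ] shift [-0.48 14.2   0.09] rot [ 0.01 -0.    0.07]
```

```bash
python3 -m jog '[255,-0.2,3,0,0,0,0, 255,-0.4,7,0,0,0,0.07, 255,-0.4,9.5,0,0,0,0.07, 255,-0.4,9.9,0,0,0,0.07]'; python3 - <<'E'
from h import *
here(Y)
d=get_image("side"); k=4;im=d["color"];x0,y0=(260,170)
cv2.imwrite(f"pics/d_side.png",cv2.resize(im[y0:y0+140,x0:x0+200],None,fx=k,fy=k,interpolation=cv2.INTER_CUBIC))
d=get_image("top"); im=d["color"];x0,y0=(310,130)
cv2.imwrite(f"pics/d_top.png",cv2.resize(im[y0:y0+140,x0:x0+200],None,fx=k,fy=k,interpolation=cv2.INTER_CUBIC))
E
```

```text
clock: 10.25
position: [0.6137, -0.1563, 0.0745]
ee_rot: [0.019, -0.02, 0.707, -0.706]
contact_force: [-1.2, 0.0, -0.3]
width: 0.0002
t 10.25 case xyz -0.0472 0.0022 0.0745 F case -1.2 0.1 -0.3 q6 [-0.36  1.16] w 0.0002
```

View pics/d_side.png

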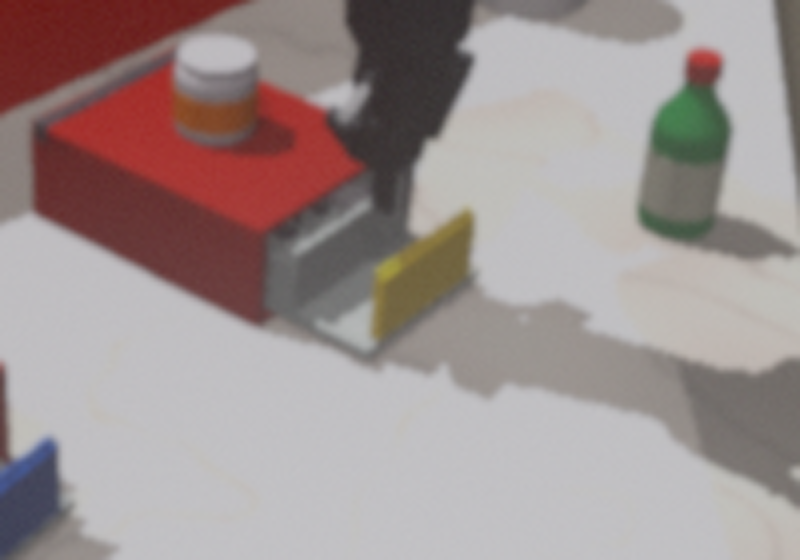

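View pics/d_top.png

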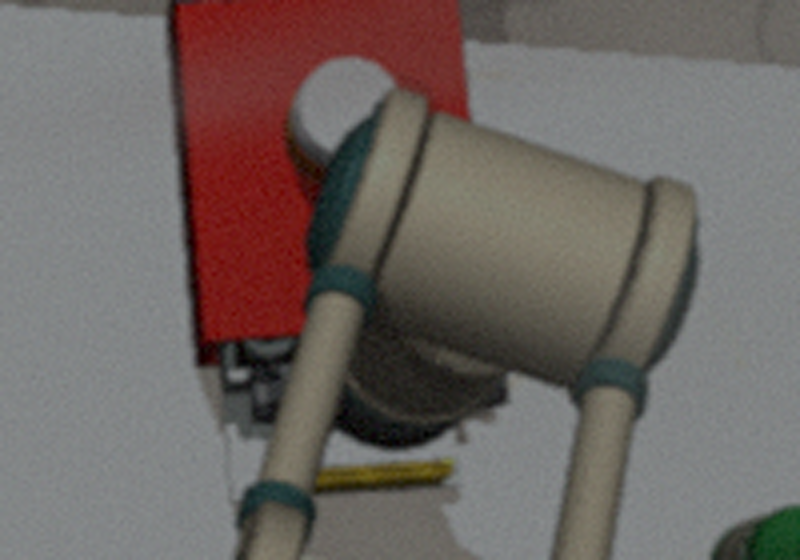

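```bash
python3 -m jog '[255,0,0.8,0,0,0,0, 255,0,1.6,0,0,0,0, 255,0,2.2,0,0,0,0]'; python3 -c "
from h import *
here(Y)"; python3 -m jog '[255,0,0.7,0,0,0,0, 255,0,1.4,0,0,0,0, 255,0,2.1,0,0,0,0]'; python3 - <<'E'
from h import *
here(Y)
d=get_image("side"); k=4;im=d["color"];x0,y0=(260,170)
cv2.imwrite(f"pics/e_side.png",cv2.resize(im[y0:y0+140,x0:x0+200],None,fx=k,fy=k,interpolation=cv2.INTER_CUBIC))
E
```

```text
clock: 10.72
position: [0.6155, -0.1584, 0.0541]
ee_rot: [-0.019, 0.018, -0.707, 0.707]
contact_force: [-0.5, -0.2, -0.1]
width: -0.0
t 10.72 case xyz -0.0456 0.0 0.0541 F case -0.5 -0.2 -0.1 q6 [-0.36  1.16] w -0.0
clock: 11.1
position: [0.6155, -0.1585, 0.0328]
ee_rot: [-0.019, 0.018, -0.707, 0.707]
contact_force: [-0.1, -0.2, -0.2]
width: 0.0001
t 11.1 case xyz -0.0455 -0.0 0.0328 F case -0.1 -0.2 -0.2 q6 [-0.36  1.16] w 0.0001
```

View pics/e_side.png

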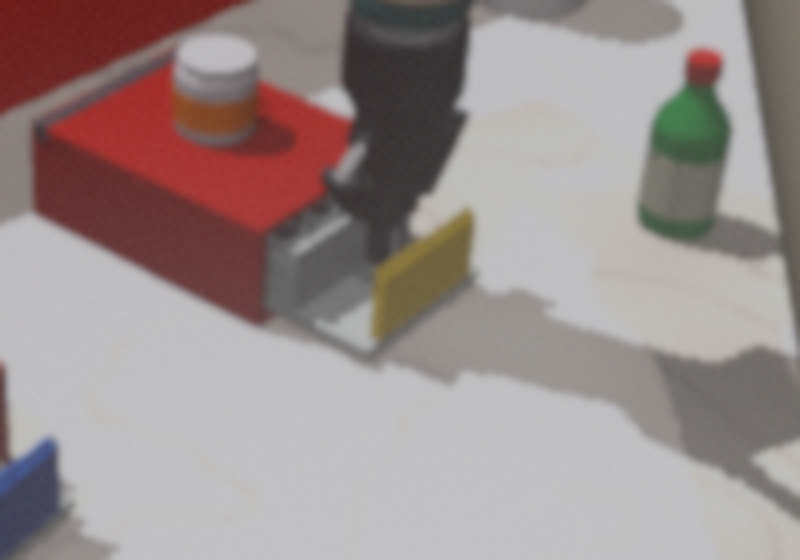

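The fingertips are in the pocket behind the yellow lip with no contact force. Now I'll draw the tray out.

```bash
python3 -m jog '[255,0.4,0,0,0,0,0, 255,0.7,0,0,0,0,0, 255,1.0,0,0,0,0,0, 255,1.3,0,0,0,0,0, 255,1.6,0,0,0,0,0, 255,1.9,0,0,0,0,0, 255,2.2,0,0,0,0,0, 255,2.6,0,0,0,0,0]'; python3 -c "
from h import *
here(Y)"
```

```text
clock: 12.15
position: [0.5899, -0.1599, 0.0336]
ee_rot: [-0.02, 0.018, -0.707, 0.707]
contact_force: [2.4, 0.1, 1.0]
width: -0.0001
t 12.15 case xyz -0.0712 -0.0 0.0336 F case 2.4 -0.0 1.0 q6 [-0.38  1.14] w -0.0001
```

```bash
python3 -m jog '[255,0.4,0,0,0,0,0, 255,1,0,0,0,0,0, 255,1.6,0,0,0,0,0, 255,2.2,0,0,0,0,0, 255,2.8,0,0,0,0,0, 255,3.4,0,0,0,0,0, 255,4,0,0,0,0,0, 255,4.6,0,0,0,0,0, 255,5.2,0,0,0,0,0, 255,5.8,0,0,0,0,0, 255,6.4,0,0,0,0,0, 255,6.9,0,0,0,0,0]'; python3 - <<'E'
from h import *
here(Y)
d=get_image("side"); k=4;im=d["color"];x0,y0=(260,170)
cv2.imwrite(f"pics/f_side.png",cv2.resize(im[y0:y0+140,x0:x0+200],None,fx=k,fy=k,interpolation=cv2.INTER_CUBIC))
E
```

```text
clock: 13.65
position: [0.5203, -0.1636, 0.0332]
ee_rot: [-0.019, 0.018, -0.707, 0.707]
contact_force: [2.9, 0.3, 2.7]
width: -0.0001
t 13.65 case xyz -0.141 0.0 0.0332 F case 2.9 0.1 2.7 q6 [-0.43  1.08] w -0.0001
```

View pics/f_side.png

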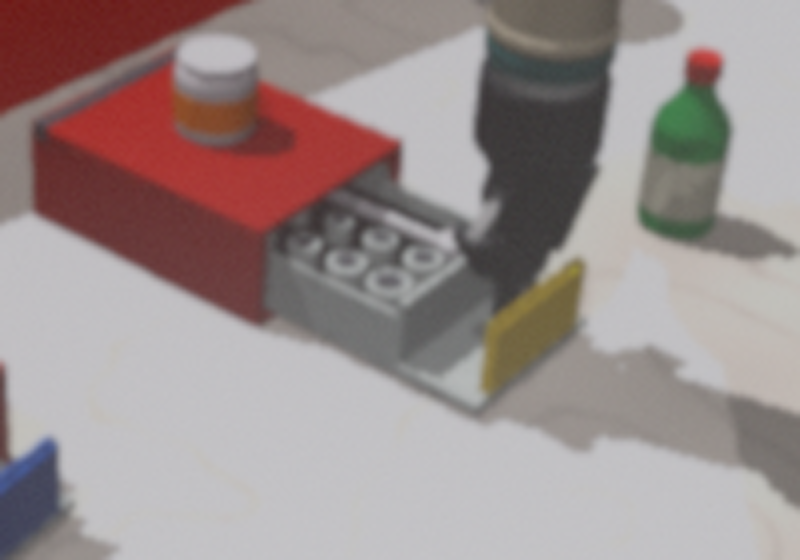

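The tray follows the fingers and the tin hasn't moved. The stop should be about 28 mm further, so I'll slow down again.

```bash
python3 -m jog '[255,0.4,0,0,0,0,0, 255,0.8,0,0,0,0,0, 255,1.2,0,0,0,0,0, 255,1.5,0,0,0,0,0, 255,1.8,0,0,0,0,0, 255,2.0,0,0,0,0,0, 255,2.1,0,0,0,0,0, 255,2.2,0,0,0,0,0, 255,2.3,0,0,0,0,0]'; python3 -c "
from h import *
here(Y)"; python3 -m jog '[255,0.1,0,0,0,0,0, 255,0.2,0,0,0,0,0]';python3 -c "
from h import *
here(Y)"
```

```text
clock: 14.82
position: [0.4976, -0.1647, 0.0331]
ee_rot: [-0.019, 0.019, -0.707, 0.707]
contact_force: [3.8, 0.6, -1.4]
width: 0.0001
t 14.82 case xyz -0.1636 0.0002 0.0331 F case 3.8 0.4 -1.4 q6 [-0.45  1.06] w 0.0001
clock: 15.08
position: [0.4956, -0.1648, 0.033]
ee_rot: [-0.019, 0.019, -0.707, 0.707]
contact_force: [3.0, 0.7, -1.1]
width: -0.0
t 15.07 case xyz -0.1657 0.0002 0.033 F case 3.0 0.6 -1.1 q6 [-0.45  1.06] w -0.0
```

```bash
for i in 1; do :; done; python3 -m jog '[255,0.1,0,0,0,0,0, 255,0.2,0,0,0,0,0]';python3 -c "
from h import *
here(Y)"; python3 -m jog '[255,0.1,0,0,0,0,0, 255,0.2,0,0,0,0,0]';python3 -c "
from h import *
here(Y)"
```

```text
clock: 15.32
position: [0.4936, -0.1649, 0.0331]
ee_rot: [-0.019, 0.019, -0.707, 0.707]
contact_force: [2.0, 1.5, -1.7]
width: 0.0001
t 15.32 case xyz -0.1677 0.0001 0.0331 F case 2.1 1.4 -1.7 q6 [-0.46  1.06] w 0.0001
clock: 15.58
position: [0.4916, -0.165, 0.0331]
ee_rot: [-0.019, 0.019, -0.707, 0.707]
contact_force: [2.9, 1.2, -1.8]
width: 0.0
t 15.57 case xyz -0.1697 0.0002 0.0331 F case 3.0 1.0 -1.8 q6 [-0.46  1.06] w 0.0
```

```bash
python3 -m jog '[255,0.1,0,0,0,0,0, 255,0.2,0,0,0,0,0]';python3 -c "
from h import *
here(Y)"; python3 -m jog '[255,0.1,0,0,0,0,0, 255,0.1,0,0,0,0,0]';python3 -c "
from h import *
here(Y)"
```

```text
clock: 15.82
position: [0.4906, -0.1652, 0.0332]
ee_rot: [-0.02, 0.018, -0.707, 0.707]
contact_force: [6.5, 2.0, -3.5]
width: 0.0002
t 15.82 case xyz -0.1707 0.0 0.0332 F case 6.6 1.7 -3.5 q6 [-0.46  1.06] w 0.0002
clock: 16.08
position: [0.4906, -0.1652, 0.0333]
ee_rot: [-0.02, 0.017, -0.707, 0.707]
contact_force: [7.8, 3.4, -4.5]
width: -0.0004
t 16.07 case xyz -0.1706 -0.0 0.0333 F case 8.0 2.9 -4.5 q6 [-0.46  1.06] w -0.0004
```

The tray stopped moving at −170.7 mm while force rose, which is the stop. I'll back off within the pocket and lift out.

```bash
python3 -m jog '[255,0.1,0,0,0,0,0, 255,-0.3,0,0,0,0,0, 255,-0.8,0,0,0,0,0, 255,-1.2,0,0,0,0,0, 255,-1.2,0,0,0,0,0]';python3 -c "
from h import *
here(Y)"; python3 -m jog '[255,0,-1.5,0,0,0,0, 255,0,-4,0,0,0,0, 255,0,-8,0,0,0,0, 255,0,-13,0,0,0,0, 255,0,-17,0,0,0,0, 255,5,-19,0,0,0,0, 255,10,-20,0,0,0,0, 255,15,-20,0,0,0,0, 255,18,-20,0,0,0,0]'; python3 - <<'E'
from h import *
here(Y)
k=3
for n in("side","top"):
    d=get_image(n); im=d["color"]
    d2=dict(d);d2["mtx"]=np.diag([k,k,1])@d["mtx"];im=cv2.resize(im,None,fx=k,fy=k,interpolation=cv2.INTER_CUBIC)
    draw(im,d2,*B,0); draw(im,d2,*Y,.13)
    x0,y0=(140,160) if n=="side" else (170,110)
    cv2.imwrite(f"pics/g_{n}.png",im[y0*k:y0*k+200*k,x0*k:x0*k+266*k]); cv2.imwrite(f"pics/full_{n}.png",d["color"])
E
```

```text
clock: 16.7
position: [0.5008, -0.1647, 0.0332]
ee_rot: [-0.019, 0.019, -0.707, 0.707]
contact_force: [-0.5, -0.4, 0.0]
width: -0.0001
t 16.7 case xyz -0.1605 -0.0001 0.0332 F case -0.5 -0.4 0.0 q6 [-0.45  1.07] w -0.0001
clock: 17.82
position: [0.3182, -0.1735, 0.2339]
ee_rot: [-0.019, 0.018, -0.706, 0.707]
contact_force: [0.2, -0.7, 0.0]
width: -0.0001
t 17.82 case xyz -0.3433 0.001 0.2339 F case 0.2 -0.7 0.0 q6 [-0.69  0.83] w -0.0001
```

View pics/g_side.png

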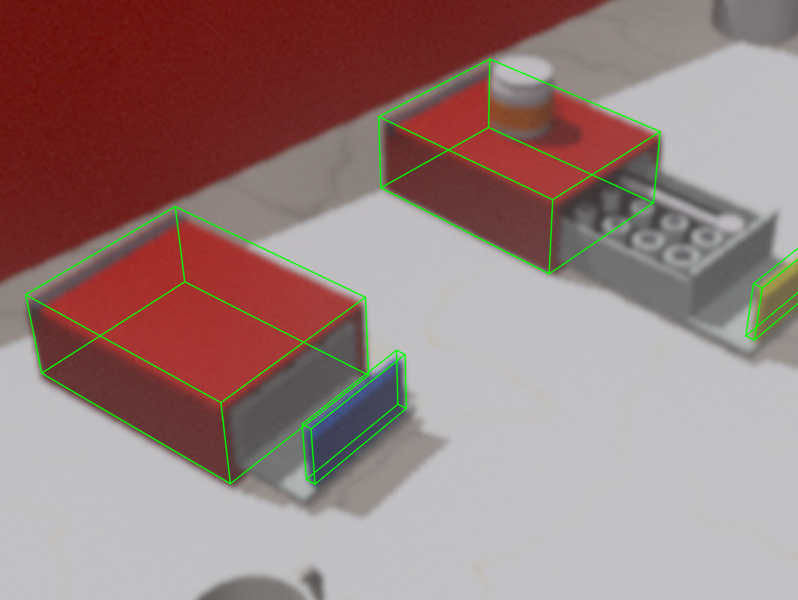

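View pics/g_top.png

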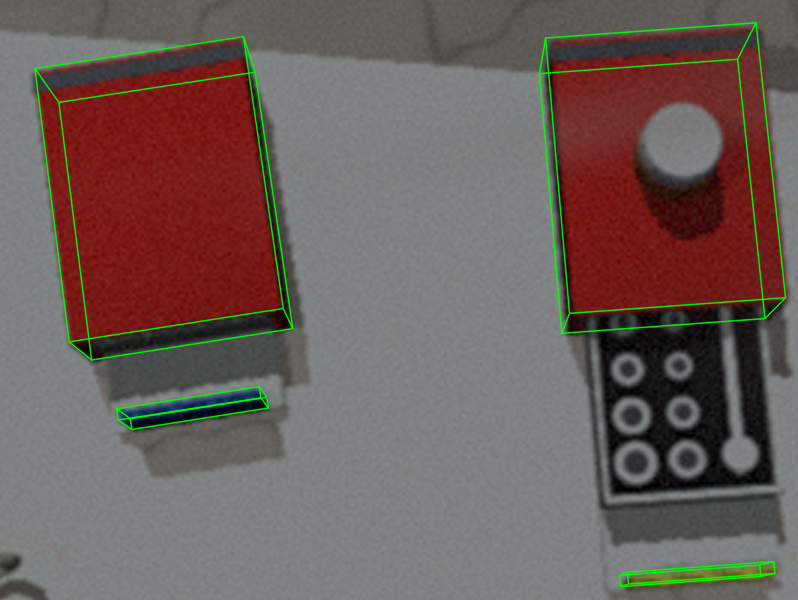

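View pics/full_side.png

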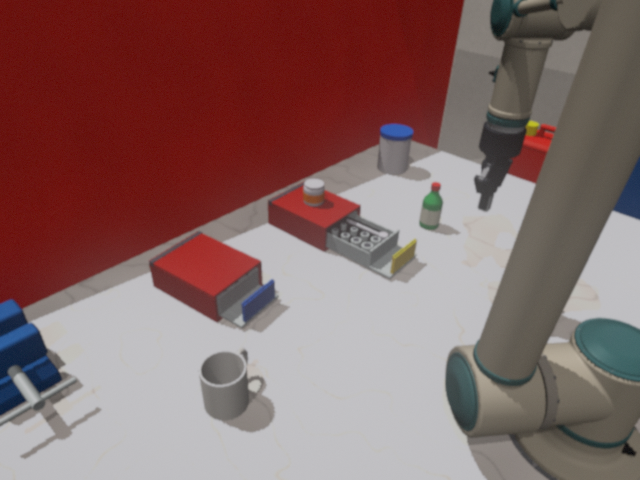

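The pictures match the models for blue at 0 and yellow at 0.13 m. The tin, mug and bottle are where they were, and the arm is clear of everything.

```bash
python3 -c "
from rig import *
print(sign_off())"
```

```text
the job is handed in; nothing more can be done
None
```

The blue-lipped tray is fully home and the yellow-lipped tray is drawn out to its stop. I handed the job in at about 18 s on the robot's clock.

- **Blue tray:** I pushed it in with the closed fingertips against the front of the lip. It stopped where the given sizes put home (fingers at −69 mm in case x), and the force rose to 7.5 N with no further motion.
- **Yellow tray:** I lowered the closed fingertips into the pocket behind the lip, drew the tray out slowly, then backed off and lifted clear. It stopped at −171 mm, where I expected about −169 mm, and the force rose to 8 N with no further motion.
- **Last checks:** The final pictures match the models drawn for 0 and 0.13 m out. By eye, the tin, mug and bottle stand where they started; I did not measure their positions again. The arm was clear with about 0 N on the wrist.

Before I moved anything, my first estimates of how far out the trays were fell about 3–6 mm short. I corrected for that, and the contact readings agreed. None of the checks failed.

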